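Shift the wax pan across the twin warming plate and switch that place on

TASK

Slide the wax pan across the warming plate, without lifting or tipping it, from the marked place it stands on to the free one, so that its base sits wholly inside the white circle with the handle still pointing to the front. Once it is there, push the black selector on the plate's front edge all the way to the side the pan is now on. Let go of everything, and leave the other things on the bench where they are.

Things in the scene. Friction and masses are not known exactly. Their poses are not given: they have to be found in the camera images.
- plate: Fixed aluminium warming plate, 300 (x) x 400 (y) mm, flat top 45 mm above the bench, turned up to 0.2 rad. Origin: centre of its underside on the bench; x to the back (away from the robot), y left, z up. An open steel rack stands over it, on two posts at x = 165, y = -225 and 225 mm; below the front bar the front is open.
- pan: Loose round open steel pan, about 0.4 kg: base radius 50 mm, rim radius 55, height 55, wall 3. Origin: centre of its underside; z up; the handle sticks out along -x: a level black bar 16 mm wide (y), 14 mm high, from x = -51 to -111 mm, mid-height 36 mm above the underside (81 above the bench). At the start it points to the plate's front within 0.15 rad, its tip 25 mm in front of the front bar.
- pan_handle (a point): Grip point on the pan's handle: on its centre line at mid-height, 98 mm from the pan's axis, 13 mm from the handle's tip. Axes as the pan's.
- place_free: Free marked place, where the pan must go: flat dark disc, 148 mm diameter, flush on the plate's top, with a thin white circle of 128 mm diameter (look only). Origin: centre of the circle, on the plate's top, at x = 30, y = 90 or -90 mm of the plate (varies); axes as the plate's.
- place_start: The marked place on which the pan stands at the start, the same size and look; origin and axes as for place_free. It is on the other side of the plate from place_free.
- selector (a joint): Black slide switch on the plate's top near the front edge, at x = -125 mm of the plate. Value in m = its y in the plate's frame: 0 middle (off), +0.025 left (+y) stop, -0.025 right (-y) stop. Starts within 6 mm of the middle, stays where left; sliding it takes about 1.5 N.
- selector_grip (a point): Point in the selector's block, 20 mm above the plate's top. Block 22 (x) x 16 (y) mm, top 30 mm above the plate's top (75 mm above the bench). Push it, or pinch it across y, from above with the tool upright, gripper's long side along y: the rack's front bar is 70 mm behind it.
- bristle_wheel: Bystander: loose brown bristle polishing wheel lying flat, 80 mm diameter, 24 mm high, on the bench left of the plate. Origin: centre of its underside.
- beaker: Bystander: loose aluminium cup, 66 mm diameter, 75 mm high, on the bench right of the plate. Origin: centre of its underside.
- compound_bar: Bystander: loose off-white bar of polishing compound, 80 (x) x 45 x 35 mm, on the bench left of the plate. Origin: centre of its underside.
- rack_front (a point): Middle of the rack's front bar (12 mm thick, along the plate's y, 450 mm long; underside 169 mm above the bench), at x = -55 mm of the plate; three more bars lie behind it at the same height. It bars a tool pointing straight down from the pan's handle: lean the tool 30 to 45 degrees, gripper body towards the robot, and reach in under it from the front.
Mind the look-alikes: they are no part of the job. There is more than one size of the pan; the job needs the smallest.

How it is judged (in metres and radians):
On the way, in this order (a step that is already met when the one before it is completed fails the run):
1. the pan stands inside the circle of the free place (horizontal distance between pan and place_free below 0.014 m and linear speed of pan below 0.02 m/s), for 0.2 s.
2. the selector is pushed to the pan's new side (((y of place_free in the frame of plate above 0 m and value of joint selector above 0.02 m) or (y of place_free in the frame of plate below 0 m and value of joint selector below -0.02 m))), for 0.2 s.
At the end, for the whole second after the job is handed in: The pan stands at rest and level on the plate with its base inside the free place's circle (centre within 14 mm), its handle pointing to the front (within about 40 degrees), and the selector is within 5 mm of its stop on the pan's side (horizontal distance between pan and place_free below 0.014 m and z of pan in the frame of plate below 0.048 m and angle between pan's own z axis and vertical below 0.05 rad and x of pan_handle in the frame of plate below -0.04 m and linear speed of pan below 0.01 m/s and ((y of place_free in the frame of plate above 0 m and value of joint selector above 0.02 m) or (y of place_free in the frame of plate below 0 m and value of joint selector below -0.02 m))); the robot touches nothing.
It fails at once if the pan is lifted off the plate by more than 8 mm (z of pan in the frame of plate above 0.053 m).
It fails at once if the pan is tipped by more than 9 degrees (angle between pan's own z axis and vertical above 0.157 rad).
It fails at once if the bristle wheel is moved (distance of bristle_wheel from where it was at the start of the episode above 0.03 m).
It fails at once if the beaker is moved (distance of beaker from where it was at the start of the episode above 0.03 m).
It fails at once if the bar of polishing compound is moved (distance of compound_bar from where it was at the start of the episode above 0.03 m).
It also fails if it takes over 58 s, if anything falls off the work surface, if the arm or the gripper's body presses on something with over 40 N, if the wrist force passes 120 N, or if a joint passes its speed limit or range.

ROBOT

A 6-joint arm with a two-finger parallel gripper is mounted at the origin on the work surface. World frame = base frame: x ahead of the robot, y to its left, z up, the work surface at z = 0. Lengths are in mm, angles in rad, forces in N, time in s.
With the tool pointing down it reaches from about 325 to 875 mm from the base axis. Payload 4.4 kg.
Tool frame: the origin (TCP) lies between the finger pads, 19 mm behind the fingertips; this is the grasp point; z points along the fingers, y is the line along which they close (so a half turn about z gives the same grasp; the last joint's range is limited). The gripper opens to 85 mm and grips with 20 to 120 N. Pads are 22 mm wide; open, the fingers measure 114 mm over their backs; the gripper's body (76 mm by 85 mm) begins 54 mm behind the grasp point. The pads swing forward as they close: fully open they stand 13 mm farther back than shut.
Start: joints at [1.026, 0.207, 1.542, -0, 1.393, -0.15], TCP at [220.637, 530.986, 249.982] pointing down, gripper open.
Joint ranges: [-2.73, 2.73], [-0.86, 2.22], [0.23, 2.46], [-1.11, 4.25], [0.08, 2.63], [-2.82, 2.82]. Speed limits (rad/s): [2.79, 2.79, 3.14, 3.14, 3.14, 3.14].

INTERFACE

Orientations are given as a 3x3 rotation matrix whose columns are the frame's x, y, z axes.
In Python, from plant import ctrl, sensors, optics gives the robot as it stands. Calls block until the motion is done:
- ctrl.move_ptp(position, orientation): joint-space move of the TCP to a pose.
- ctrl.move_l(position, rot=None, vel=150, threshold=None): straight line of the TCP; rot=None keeps the orientation; vel is the mean speed in mm/s. With threshold (N) it stops when the force on the tool has changed by that much, and returns True; else False.
- ctrl.set_joints(angles): joint-space move.
- ctrl.gripper_to(opening, force=None): finger opening in mm; force is the grip in N (None keeps the last); returns when the fingers have stopped.
- ctrl.hold(seconds).
- ctrl.solve_ik(position, orientation): joint angles nearest the present ones, or None.
- sensors.read_state(): the state.
- optics.grab_frame(name): name is "scene" or "side" or "wrist"; returns (picture, depth): 384x512x3 uint8, red, green, blue; 384x512 float32, mm along the optical axis (not along the pixel's ray), 0 where there is no reading.
- optics.camera_params(name): a dict with "mtx" (3x3 intrinsics, pixels), "R" (3x3) and "t" (3): a world point X has camera coordinates R X + t; the wrist camera has in their place "T_tool_cam" (4x4, takes a point from camera to tool coordinates, whose origin is the TCP and whose axes are the flange's). Camera axes: x right, y down, z forward; pixel columns grow to the right and rows downward; lengths in mm; the calibration is good to about 2 mm. A picture is of the moment at which its call begins: read the wrist's pose just before it. camera_params takes no time and is no camera call.
A pose or a line that the arm cannot do raises ctrl.MotionError and nothing moves.
- ctrl.finish_job(): hands the job in; it is judged then, once.
The state is a dict: "t": time; "q": joint angles; "qvel": joint speeds; "tau": joint torques, N m; "eef_pos": TCP position; "eef_rot": TCP orientation; "force": force on the tool from outside, world axes, zero at the start; "wrist_torque": the same for the moment, N m; "grip_width": finger opening in mm; "grasp_force": force on a finger pad.
Only numpy, scipy, OpenCV 4.12 (cv2) and the standard library are available. Lean on these libraries where they do the work, as an engineer would, in place of code of your own. Each camera call takes 0.05 s, during which the arm holds its last target. There are 200 camera calls.

## Working session

There is one attempt and no reset: what is moved stays moved. The work goes in short steps, each a Python script; the robot and the scene stay as the last script left them, time stands still between calls to the robot, and variables do not carry over. Pictures are saved under pics/ and viewed, at most 10 in all, crops included, and the job is handed in when it is done.

```bash
mkdir -p pics; ls; cat > h.py <<'E'
import numpy as np, cv2
from plant import ctrl, sensors, optics
def cloud(name):
    s=sensors.read_state(); im,d=optics.grab_frame(name); p=optics.camera_params(name)
    K=np.array(p["mtx"]); v,u=np.mgrid[:384,:512]
    X=np.stack([(u-K[0,2])/K[0,0]*d,(v-K[1,2])/K[1,1]*d,d],-1).astype(float)
    if name=="wrist":
        T=np.array(p["T_tool_cam"]); X=X@T[:3,:3].T+T[:3,3]
        X=X@np.array(s["eef_rot"]).T+np.array(s["eef_pos"])
    else: X=(X-np.array(p["t"]))@np.array(p["R"])
    X[d==0]=np.nan
    return im,X
def save(f,im): cv2.imwrite("pics/"+f,cv2.cvtColor(im,cv2.COLOR_RGB2BGR))
E
python3 - <<'E'
from h import *
for n in ("scene","side"):
    im,X=cloud(n); np.savez(n,im=im,X=X)
    save(n+".png",cv2.resize(im,(768,576)))
E
```

```text
pics
```

View pics/scene.png

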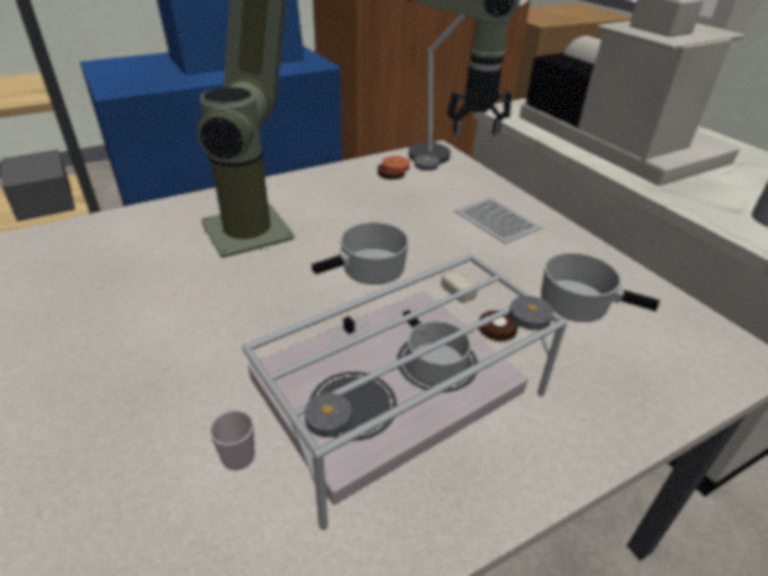

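View pics/side.png

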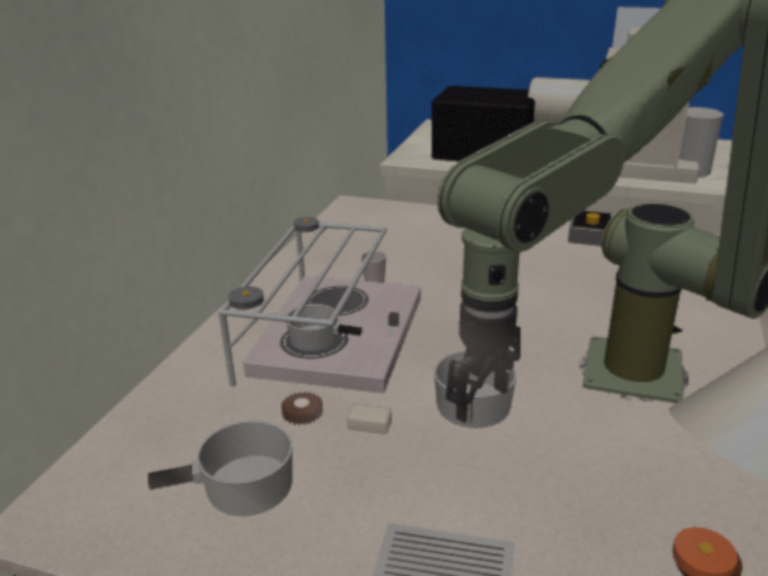

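The scene picture shows three pans: A on the bench at (375,252), B on the bench at (580,285), and C on the plate at (438,352). C fits: it is the smallest, it stands on the left marked disc and its handle points to the front. The free disc is on the right at (352,403), and the selector is at (349,325). I'll measure these and confirm C in a crop.

```bash
cat > m.py <<'E'
from h import *
P=[];C=[]
for n in ("scene","side"):
    z=np.load(n+".npz"); X=z["X"];im=z["im"]
    P.append(X.reshape(-1,3));C.append(im.reshape(-1,3))
    for nm,(u,v) in dict(scene=dict(A=(375,235),B=(580,268),C=(438,335),sel=(349,325),free=(360,385),start=(438,380),handle=(411,319),wheel=(497,325),bar=(459,287),beaker=(236,425)),
                side=dict(A=(475,395),C=(315,315),sel=(394,319),free=(338,300),handle=(350,330),wheel=(302,408)))[n].items():
        print(n,nm,np.round(np.nanmedian(X[int(v/1.5)-1:int(v/1.5)+2,int(u/1.5)-1:int(u/1.5)+2].reshape(-1,3),axis=0)))
P=np.vstack(P);C=np.vstack(C).astype(int);m=np.isfinite(P).all(1);P=P[m];C=C[m]
m=(abs(P[:,2]-45)<5)&(P[:,0]>300)&(P[:,0]<1000)&(abs(P[:,1])<500)
# raster top view of z 35..55, keep largest blob
g=np.zeros((400,500),np.uint8); ij=((P[m][:,:2]-[200,-500])/2).astype(int); ok=(ij>=0).all(1)&(ij[:,0]<400)&(ij[:,1]<500);ij=ij[ok]
g[ij[:,0],ij[:,1]]=255; g=cv2.morphologyEx(g,cv2.MORPH_CLOSE,np.ones((7,7)));g=cv2.morphologyEx(g,cv2.MORPH_OPEN,np.ones((9,9)))
n,l,s,c=cv2.connectedComponentsWithStats(g);k=1+s[1:,4].argmax()
r=cv2.minAreaRect(np.argwhere(l==k).astype(np.float32)); print("plate rect",np.array(r[0])*2+[200,-500],np.array(r[1])*2,r[2])
z=np.load("scene.npz")["im"]
a=cv2.resize(z[120:345,130:400],None,fx=2.2,fy=2.2,interpolation=cv2.INTER_CUBIC)
save("crop1.png",a)
# height map
h=np.zeros((350,400,3),np.uint8)
mm=(P[:,0]>200)&(P[:,0]<900)&(abs(P[:,1])<400)&(P[:,2]<150);o=np.argsort(P[mm][:,2]);Q=P[mm][o];ij=((Q[:,:2]-[200,-400])/2).astype(int);h[ij[:,0],ij[:,1]]=C[mm][o]
save("top.png",cv2.resize(h[::-1,::-1],(680,595),interpolation=0))
E
python3 m.py
```

```text
scene A [231. 250.  46.]
scene B [560. 599.  43.]
scene C [622. 170.  69.]
scene sel [523.  34.  73.]
scene free [747. -55. 175.]
scene start [707. 115.  58.]
scene handle [659.  84. 174.]
scene wheel [614. 323.  26.]
scene bar [486. 320.  34.]
scene beaker [ 627. -217.   44.]
side A [275. 291.  78.]
side C [676.  95.  73.]
side sel [510.  48.  66.]
side free [675. -33.  44.]
side handle [573. 150.  84.]
side wheel [597. 351.  23.]
plate rect [636.43597412  54.42248535] [301.68255615 408.24795532] 5.440331935882568
```

View pics/crop1.png

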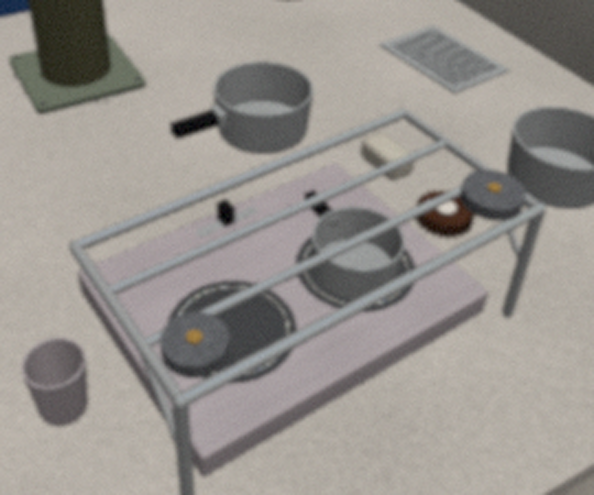

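View pics/top.png

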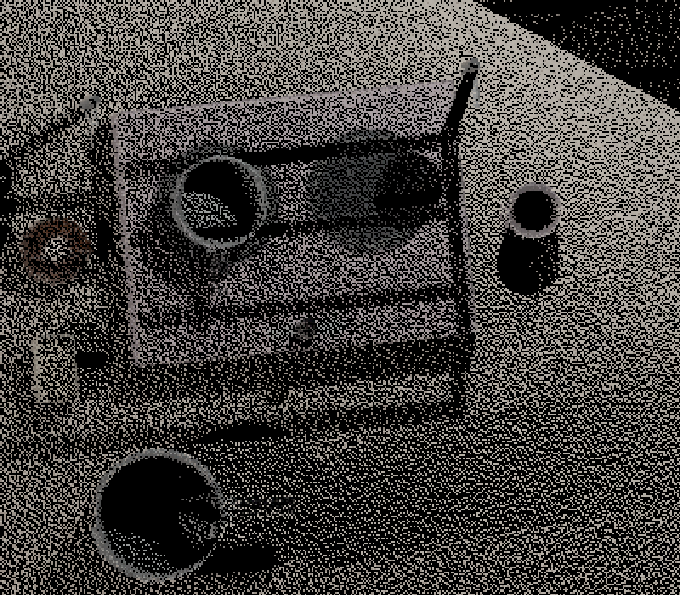

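The crop confirms C, the small pan, at crop (357,240). Its handle ends at (312,200), on the left disc, and the free disc is at (230,330). The fitted plate is 302 x 408 mm (300 x 400 expected), centred near (636,54) with yaw about 0.1, and the selector falls where it should. Next I'll move to a near view with the wrist camera and refine.

```bash
cat >> h.py <<'E'
def Rlean(a,yaw,flip=1):
    "tool z leaning: forward along yaw by a from straight down; y closing horizontal"
    c,s=np.cos(yaw),np.sin(yaw); f=np.array([c,s,0]); zz=np.sin(a)*f-np.cos(a)*np.array([0,0,1]); y=flip*np.array([-s,c,0])
    return np.stack([np.cross(y,zz),y,zz],1)
def circ(p):
    A=np.c_[2*p,np.ones(len(p))]; x=np.linalg.lstsq(A,(p**2).sum(1),rcond=None)[0]; return x[0],x[1],np.sqrt(x[2]+x[0]**2+x[1]**2)
E
python3 - <<'E'
from h import *
print(sensors.read_state()["eef_rot"])
a=np.radians(40)
for fl in (1,-1):
    for p in ([565,135,81],[583,-40,81],[450,50,230]): print(fl,ctrl.solve_ik(p,Rlean(a,0.1,fl)))
q=[ctrl.solve_ik([450,50,230],Rlean(a,0.1,f)) for f in (1,-1)]
q0=np.array(sensors.read_state()["q"])
f=[1,-1][int(np.argmin([9 if x is None else np.abs(np.array(x)-q0).max() for x in q]))];print("flip",f)
ctrl.move_ptp([450,50,230],Rlean(a,0.1,f))
im,X=cloud("wrist"); np.savez("wrist",im=im,X=X); save("wrist.png",cv2.resize(im,(768,576)))
for n,XX in (("w",X),("sc",np.load("scene.npz")["X"]),("si",np.load("side.npz")["X"])):
    P=XX.reshape(-1,3);P=P[np.isfinite(P).all(1)]
    d=np.hypot(P[:,0]-662,P[:,1]-141)
    r=P[(P[:,2]>93)&(P[:,2]<104)&(d<70)&(d>40)]
    if len(r)>20:
        c=circ(r[:,:2]); e=abs(np.hypot(r[:,0]-c[0],r[:,1]-c[1])-c[2]); r=r[e<4]; print(n,"rim",len(r),np.round(circ(r[:,:2]),1))
    h=P[(P[:,2]>79)&(P[:,2]<95)&(P[:,0]<600)&(P[:,0]>535)&(abs(P[:,1]-130)<50)]
    if len(h)>5: print(n,"handle",len(h),np.round(np.median(h,0),1),np.round(h.min(0)),np.round(h.max(0)),np.polyfit(h[:,0],h[:,1],1))
    s=P[(P[:,2]>68)&(P[:,2]<82)&(abs(P[:,0]-514)<22)&(abs(P[:,1]-40)<30)]
    if len(s)>5: print(n,"sel",len(s),np.round(np.median(s,0),1),np.round(np.percentile(s,[5,95],axis=0)))
E
```

```text
[[-9.23446104e-01  3.83726641e-01 -1.07638601e-03]
 [ 3.83728029e-01  9.23444417e-01 -1.79150523e-03]
 [ 3.06534361e-04 -2.06739801e-03 -9.99997816e-01]]
1 [ 0.07841888  0.20993333  2.14332423  0.1526074   0.09137421 -1.73931002]
1 None
1 [-0.21722916 -0.46973924  2.32531891  0.34179403  0.64127032 -2.0949053 ]
-1 [0.07841888 0.20993333 2.14332423 0.1526074  0.09137421 1.40228263]
-1 [-0.36798362  0.21852215  2.13185638  1.11669507  0.32853059  0.10672333]
-1 [-0.21722916 -0.46973924  2.32531891  0.34179403  0.64127032  1.04668735]
flip -1
w rim 869 [661.4 141.4  52.9]
w handle 540 [573.  139.8  87.3] [551. 133.  79.] [600. 149.  90.] [-5.53384020e-03  1.43175266e+02]
w sel 262 [511.3  40.1  74.4] [[502.  33.  71.]
 [522.  47.  76.]]
sc rim 230 [663.  139.5  53. ]
sc handle 53 [583.3 135.8  87.6] [553. 131.  79.] [597. 147.  90.] [-3.56709591e-02  1.57945160e+02]
sc sel 46 [516.4  37.7  74.8] [[504.  30.  68.]
 [525.  45.  77.]]
si rim 97 [661.9 144.2  53.3]
si handle 68 [573.6 147.   85.7] [552. 132.  79.] [597. 156.  91.] [1.9720298e-02 1.3475524e+02]
si sel 27 [512.8  43.6  73. ] [[503.  35.  69.]
 [523.  52.  75.]]
```

View pics/wrist.png

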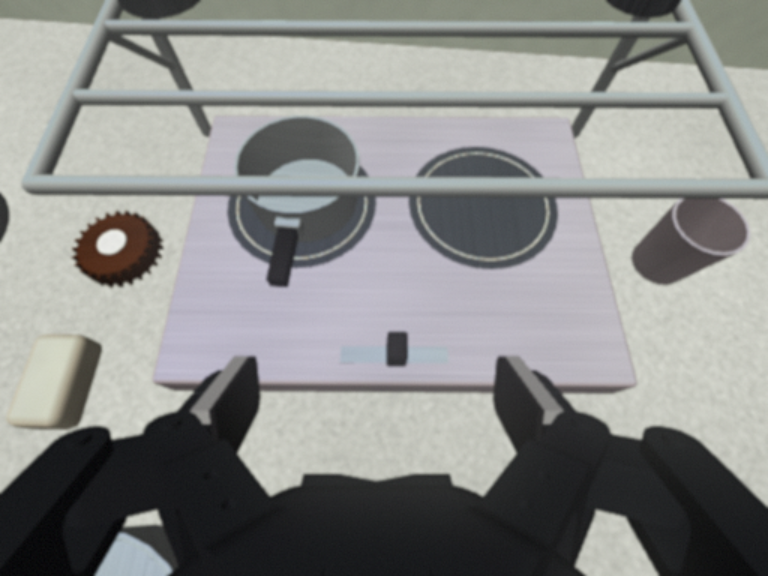

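The wrist view shows the handle from (288,222) to (278,285), the free disc around (484,207), and the selector at (397,348). I'll fit the free disc on the plate plane and check the IK along the slide.

```bash
python3 - <<'E'
from h import *
for n in ("wrist","side","scene"):
    z=np.load(n+".npz");X=z["X"];im=z["im"].astype(int)
    d=np.hypot(X[...,0]-675,X[...,1]+33)
    dark=(im.sum(2)<330)&(abs(X[...,2]-45)<6)&(d<95)
    p=X[dark][:,:2]; 
    if len(p)<100: print(n,len(p)); continue
    hull=cv2.convexHull(p.astype(np.float32))[:,0].astype(float)
    # resample far points by angle: robust edge = 98th pct radius per sector
    c=np.median(p,0)
    for _ in range(8):
        q=p-c;an=np.arctan2(q[:,1],q[:,0]);r=np.hypot(*q.T);E=[]
        for k in np.linspace(-np.pi,np.pi,37)[:-1]:
            m=(an>=k)&(an<k+np.pi/18)
            if m.sum()>8:
                rr=np.percentile(r[m],97)
                if 66<rr<82 or _<3: E.append(c+rr*np.array([np.cos(k+.087),np.sin(k+.087)]))
        f=circ(np.array(E)); c=np.array(f[:2])
    print(n,len(p),len(E),np.round(f,1))
for lean in (30,33,36):
  for fl in (1,-1):
    print(lean,fl)
    for t in np.linspace(0,1,4):
        p=np.array([564,139.5,81])*(1-t)+t*np.array([577,-35,81]); q=ctrl.solve_ik(p,Rlean(np.radians(lean),0.02,fl)); print(None if q is None else np.round(q,2))
E
```

```text
wrist 4231 33 [676.  -33.2  71.6]
side 472 24 [674.6 -32.7  71.5]
scene 1045 24 [675.9 -34.4  71.4]
30 1
[ 0.12  0.22  2.03 -0.14  0.37 -1.36]
[-0.02  0.2   2.06  0.05  0.36 -1.66]
[-0.16  0.2   2.06  0.24  0.37 -1.95]
[-0.29  0.21  2.05  0.39  0.41 -2.2 ]
30 -1
[ 0.12  0.22  2.03 -0.14  0.37  1.78]
[-0.02  0.2   2.06  0.05  0.36  1.49]
[-0.16  0.2   2.06  0.24  0.37  1.19]
[-0.29  0.21  2.05  0.39  0.41  0.94]
33 1
[ 0.12  0.22  2.06 -0.19  0.29 -1.3 ]
[-0.02  0.2   2.09  0.08  0.28 -1.68]
[-0.16  0.19  2.09  0.34  0.3  -2.05]
[-0.3   0.2   2.08  0.52  0.35 -2.34]
33 -1
[ 0.12  0.22  2.06 -0.19  0.29  1.84]
[-0.02  0.2   2.09  0.08  0.28  1.46]
[-0.16  0.19  2.09  0.34  0.3   1.09]
[-0.3   0.2   2.08  0.52  0.35  0.8 ]
36 1
[ 0.13  0.21  2.09 -0.29  0.22 -1.2 ]
[-0.02  0.19  2.12  0.12  0.2  -1.72]
[-0.17  0.19  2.13  0.5   0.23 -2.21]
[-0.31  0.2   2.11  0.71  0.3  -2.53]
36 -1
[ 0.13  0.21  2.09 -0.29  0.22  1.94]
[-0.02  0.19  2.12  0.12  0.2   1.42]
[-0.17  0.19  2.13  0.5   0.23  0.93]
[-0.31  0.2   2.11  0.71  0.3   0.61]
```

```bash
python3 - <<'E'
from h import *
R=Rlean(np.radians(33),0.02,-1); g=np.array([563.8,139.8,81])
ctrl.gripper_to(60)
ctrl.move_ptp(g-90*R[:,2],R)
im,X=cloud("wrist")
P=X.reshape(-1,3);P=P[np.isfinite(P).all(1)]
h=P[(P[:,2]>84)&(P[:,2]<93)&(P[:,0]<598)&(P[:,0]>545)&(abs(P[:,1]-140)<16)]
print("handle",len(h),np.round(np.median(h,0),1),np.round(np.percentile(h,[2,98],axis=0),1),np.polyfit(h[:,0],h[:,1],1))
print(ctrl.move_l(g,vel=60,threshold=8)); s=sensors.read_state(); print(s["t"],np.round(s["eef_pos"],1),np.round(s["force"],1))
im,X=cloud("wrist"); save("grasp.png",cv2.resize(im,(640,480)))
E
```

```text
handle 1031 [573.5 141.3  87.6] [[552.2 133.5  85.4]
 [597.  149.   88.9]] [9.27392062e-03 1.35934140e+02]
False
4.8917 [563.9 139.9  81.4] [-0.8 -0.1  0.4]
```

View pics/grasp.png

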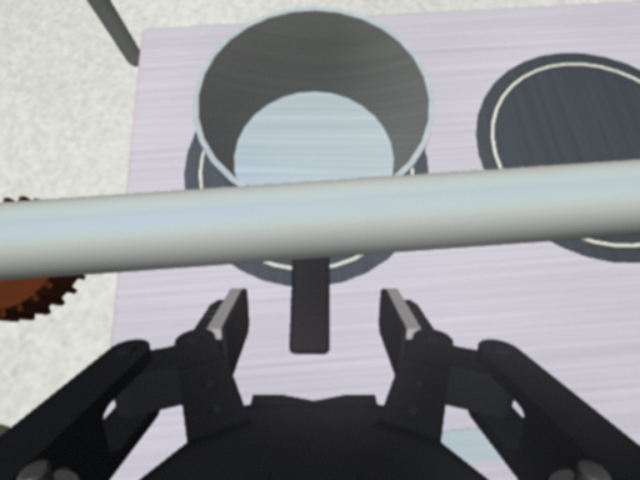

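The open fingers, at about (235,320) and (400,320), straddle the handle centred at (310,305). Next I'll close and slide.

```bash
cat > pan.py <<'E'
from h import *
def pan(c):
    for n in ("wrist","scene","side"):
        im,X=cloud(n);P=X.reshape(-1,3);P=P[np.isfinite(P).all(1)]
        d=np.hypot(P[:,0]-c[0],P[:,1]-c[1]);r=P[(P[:,2]>93)&(P[:,2]<104)&(d<62)&(d>44)]
        if len(r)<30: print(n,len(r));continue
        f=circ(r[:,:2]);e=abs(np.hypot(r[:,0]-f[0],r[:,1]-f[1])-f[2]);r=r[e<3.5];print(n,len(r),np.round(circ(r[:,:2]),1),"z",np.round(np.percentile(r[:,2],90),1))
    return im
E
python3 - <<'E'
from pan import *
ctrl.gripper_to(0,force=30); s=sensors.read_state(); print(s["grip_width"],s["grasp_force"],np.round(s["force"],1)); pan((662,141.5))
p=np.array(s["eef_pos"]); t=p+[13.8,-174.8,0]
print(ctrl.move_l(t,vel=50,threshold=25)); s=sensors.read_state(); print(s["t"],np.round(s["eef_pos"],1),np.round(s["force"],1),s["grip_width"])
pan((675.7,-33.3))
E
```

```text
15.3694394216994 31.38370156288147 [-1.8  0.1  2.2]
wrist 4290 [662.3 141.6  52.5] z 100.0
scene 231 [663.  139.4  53.2] z 101.2
side 103 [661.8 143.5  53.4] z 99.8
False
9.2167 [577.5 -34.9  81.2] [-0.2  4.6  3.4] 15.52272718332859
wrist 4063 [676.1 -32.6  52.4] z 100.0
scene 237 [676.9 -34.3  53. ] z 101.4
side 65 [676.2 -30.   53.2] z 99.1
```

The pan is centred to within about 1 mm, so I can release it, retreat and push the selector to the right (−y).

```bash
python3 - <<'E'
from pan import *
s=sensors.read_state(); p=np.array(s["eef_pos"]);R=np.array(s["eef_rot"])
ctrl.gripper_to(50)
print(ctrl.move_l(p-90*R[:,2],vel=80,threshold=15))
ctrl.move_l([450,30,200]); pan((676,-33))
yaw=0.1; Rd=Rlean(0,yaw,-1); yd=np.array([-np.sin(yaw),np.cos(yaw),0]); o=np.array([512.3,41.3,0])
ctrl.gripper_to(0)
ctrl.move_ptp(o+48*yd+[0,0,150],Rd)
print("down",ctrl.move_l(o+48*yd+[0,0,72],vel=60,threshold=8))
print("push",ctrl.move_l(o-12*yd+[0,0,72],vel=25,threshold=10))
s=sensors.read_state(); print(s["t"],"y rel",(np.array(s["eef_pos"])-o)@yd,np.round(s["force"],1))
im,X=cloud("scene");P=X.reshape(-1,3);im,X=cloud("side");P=np.vstack([P,X.reshape(-1,3)])
E
```

```text
False
wrist 1257 [675.3 -32.4  52.9] z 99.9
scene 235 [676.9 -34.4  52.8] z 101.5
side 64 [676.7 -30.3  52.7] z 100.0
down False
push True
16.575 y rel -2.624411671282004 [0.4 2.6 2. ]
```

```bash
python3 - <<'E'
from pan import *
p=np.array(sensors.read_state()["eef_pos"]); yaw=.1;yd=np.array([-np.sin(yaw),np.cos(yaw),0]);o=np.array([512.3,41.3,0])
ctrl.move_l(p+2*yd,vel=20); ctrl.move_l(p+2*yd+[0,0,100],vel=100)
ctrl.move_ptp([440,20,230],Rlean(np.radians(33),0.1,-1)); ctrl.hold(.3)
im,X=cloud("wrist"); save("end.png",cv2.resize(im,(640,480)))
P=X.reshape(-1,3);P=P[np.isfinite(P).all(1)];r=(P-o);u=r@[np.cos(yaw),np.sin(yaw),0];v=r@yd
m=(P[:,2]>71)&(P[:,2]<79)&(abs(u)<14)&(abs(v)<45);print("sel y",m.sum(),np.percentile(v[m],[3,50,97]),np.median(u[m]))
pan((676,-33)); s=sensors.read_state();print(s["t"],np.round(s["force"],1))
E
```

```text
sel y 256 [-32.25340787 -24.62089983 -17.0709777 ] -0.3324166473833734
wrist 1009 [675.2 -32.5  52.9] z 99.9
scene 232 [676.9 -34.5  52.9] z 101.4
side 59 [676.6 -29.7  52.9] z 99.5
19.2667 [-0.4  0.   0.6]
```

View pics/end.png

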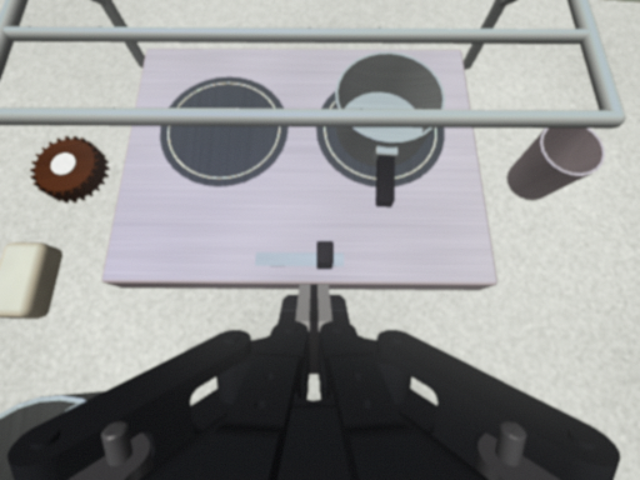

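The pan stands on the right disc at about (385,130) with its handle to the front. The selector at (325,255) is at its right end, measured at −24.6 mm. The wheel, bar and beaker look undisturbed, so I'm handing in.

```bash
python3 -c "
from plant import ctrl
print(ctrl.finish_job())"
```

```text
the job is handed in; nothing more can be done
None
```

The job is handed in: the small pan was slid to the free right-hand place, within about 1 mm of its centre and with the handle to the front, the selector is at its right stop (measured −24.6 mm), and the arm is clear; no verdict was shown.

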